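# Jack up a dropped cupboard door and hold it

### The job

The tool cupboard's door has dropped on its worn hinges and must be held true so that the screws can be tightened: swing it wide open, set the ratchet jack on the bench with its saddle centred under the steel lift shoe at the foot of the door's free end, and pump the handle stroke by stroke until the door comes up firm and goes no higher. That falls between two notches of the ratchet and the door would sink back if the handle were let up, so finish while still holding the handle pressed down, with the jack alone carrying the door. Keep the jack upright and leave the other things on the bench where they are.

Things in the scene. Friction and masses are not known exactly. Their poses are not given: they have to be found in the camera images.
- cupboard: plywood tool cupboard fixed on the bench, 235 wide (its x), 190 deep (its y), 250 tall, on a 48 plinth. Origin at the centre of its underside, z up; its front, with the door, faces its own +y, its own +x runs along the front from the hinge side to the free side. It does not move.
- door_hinge (a point): point on the bench directly under the door's vertical hinge axis, at (-107.5, +106, 0) mm in the cupboard's frame
- door (a joint): swing of the door about its vertical hinge axis, rad: 0 shut (starts shut or up to 0.3 ajar), grows as the free end swings out (counter-clockwise seen from above), stop at 1.45. The hinge is a little stiff (0.12 N m) and the door stays where it is left.
- door_lift (a joint): how far the dropped door has been raised, rad of tilt in its own plane about its lower hinge (75 mm above the bench): 0 fully dropped (it falls back to this by its weight), 0.066 raised as far as it goes, where it comes up firm and hangs true. At the lift shoe 0.066 is 12.8 mm.
- door_panel: the door: wooden frame-and-panel leaf 215 wide, 18 thick, 192 tall, about 0.7 kg; hung true its lower edge is 50.5 mm and its top 242.5 mm above the bench. Origin on the hinge axis 75 mm above the bench, mid-thickness; x along the leaf to its free end, y out of its outer face (with the pull), z up along the hinge edge; tilted by the drop.
- door_pull (a point): top corner of the door's pull: an upright round steel bar, dia 10 mm, hanging 100 mm down from this point, 38 mm off the outer face (47 mm from the leaf's mid-plane), 175 mm from the hinge axis along the leaf, 10 mm below the leaf's top edge. 10 mm stubs join its two ends to the leaf. Can be pinched from above, fingers either side along the leaf's width.
- lift_shoe: the lift point: plain steel U-shaped shoe screwed over the door's lower edge near its free end, 40 mm long along the door, 24 mm wide, its centre 22 mm in from the free end. Same origin and axes as door_panel.
- lift_point (a point): centre of the underside of the lift shoe, 193 mm from the hinge axis along the leaf; about 35 mm above the bench with the door dropped, 48 mm with it true
- jack: loose ratchet toe jack, 0.95 kg, on the bench: base plate 6 mm thick, x -74 to +125 mm, 70 wide (34 under the toe); upright column 24 wide in y, x -12 to +22, top 205 high (grip it there from above, across its y; carry it a few mm up: dragged from the top it tips). Origin on the bench under the column, z up; saddle on a toe to its own -x, pump handle to its own +x.
- saddle: the jack's steel toe: flat ribbed saddle 36 x 36 mm, 10 mm thick, at the foot of a toothed rack bar (15 mm wide, x = -24 to -14 mm) on the front of the column; its neck joins the bar. Lowered, its top is 19 mm above the bench. Same axes as jack, origin at the jack's origin when lowered.
- saddle_top (a point): centre of the saddle's top face, 56 mm from the jack's origin along its -x
- jack_rack (a joint): height of the saddle above its lowest position, m (0 to 0.040). It starts at 0. The ratchet holds it at notches 0.0075, 0.0155, 0.0235, ... It cannot be let down in this job.
- jack_lever (a joint): pump handle, rad: 0 up (its spring returns it; slopes up 0.25 rad), 0.36 fully down. A full stroke raises the saddle 10 mm; as the handle comes up the saddle settles 2.5 mm back onto a notch: one 8 mm notch gained. A stroke stopped short of the next notch gains nothing once let go. Needs 3 to 8 N at grip_top. Pivot at (+22, 0, 115) mm in the jack's frame.
- pump_grip: round rubber grip of the pump handle, dia 24 mm, from 70 to 165 mm from the pivot along the handle; its frame is at the pivot, x along the handle
- grip_top (a point): top of the rubber grip, 125 mm from the pivot, 12 mm above the handle's axis: the place to push down; about 158 mm above the bench with the handle up, 113 mm with it fully down
- gnome: bystander: small carved wooden gnome standing, 42 wide, 118 tall; origin at the centre of its underside
- glue_bottle: bystander: white bottle, dia 54, 150 tall; origin at the centre of its underside
- jam_jar: bystander: amber jar with steel lid, dia 62, 85 tall; origin at the centre of its underside
- mallet: bystander: carver's round mallet standing on its head, dia 72, 185 tall; origin at the centre of its underside
- gouge: bystander: wooden-handled hand tool lying flat, 200 long; origin under its mid-length
- cork_block: bystander: cork sanding block 85 x 55 x 30; origin at the centre of its underside
- cradle_offcut: bystander: light wood offcut, shallow U shape, 110 x 60 x 40; origin at the centre of its underside

How it is judged:
By the outcome, as a careful person would: the job done as asked, in the order asked, and still so for the second after the job is handed in, while the arm keeps its last pose, push and grip.
It also fails if it takes over 72 s, if anything falls off the work surface, if the arm or the gripper's body presses on something with over 40 N, if the wrist force passes 120 N, or if a joint passes its speed limit or range.

### The arm

A 6-joint arm with a two-finger parallel gripper is mounted at the origin on the work surface. World frame = base frame: x ahead of the robot, y to its left, z up, the work surface at z = 0. Lengths are in m, angles in degrees, forces in N, time in s.
With the tool pointing down it reaches from about 0.3 to 0.875 m from the base axis. Payload 4.2 kg.
Tool frame: the origin (TCP) lies midway between the tips of the shut fingers; the grasp point (between the pads) lies 19 mm behind it (env.grip_point_offset is the distance from the TCP to the grasp point, in m); z points along the fingers, y is the line along which they close (so a half turn about z gives the same grasp; the last joint's range is limited). The gripper opens to 85 mm and grips with 20 to 120 N. Pads are 22 mm wide; open, the fingers measure 114 mm over their backs; the gripper's body (76 mm by 85 mm) begins 54 mm behind the grasp point. The pads swing forward as they close: fully open they stand 13 mm farther back than shut.
Start: joints at [75.516, 18.312, 89.639, -0, 72.044, -1.146], TCP at [0.133, 0.56, 0.231] pointing down, gripper open.
Joint ranges: [-177.97, 177.97], [-48.28, 115.42], [12.27, 149.76], [-77.06, 257.06], [2.81, 150.46], [-146.56, 146.56]. Speed limits (degrees/s): [147.25, 147.25, 180, 180, 180, 180].

### API

Orientations are given as [roll, pitch, yaw] about the fixed x, y, z axes, in that order (R = Rz(yaw) Ry(pitch) Rx(roll)).
In Python, from cell import state, viewer, workorder, env gives the robot as it stands.
- The arm moves only by the tool jog_arm, never from a script. Its arguments are lists of equal length, an entry for each row: "offset": the shift along the tool's x, y, z normalised to -1 to 1, where 1 is 200 mm, a list of three; "rot": the turn, a rotation vector about the tool's x, y, z normalised to -1 to 1, where 1 is 90 degrees, a list of three. A call has 1 to 20 rows; each row is the pose to reach, as a shift and turn from the pose commanded when the call began, along the tool's axes at that moment; what a row does not reach only later rows make up. A row lasts 1/8 s, in which the tool goes at most 62.5 mm and 10.7 degrees, less where a joint would pass 70% of its speed; a pose out of reach is approached as far as the arm can. A call with a number of a shift or a turn outside -1 to 1 is refused whole. A call with a gripper value outside its range is refused whole. "claw" is the closure, from 0 (fully open) to 1 (shut), set as the call begins (left out, the last holds). The fingers move at their own pace and stop on an object; "squeeze" is the grip in N (left out, the last holds). Time passes only in rows, so rows that repeat a pose let the fingers close. It gives the time, the measured TCP pose, the force, the opening and the grip force at its end, in the units of the state.
- state(): the state, without advancing time (a new reading comes with each control period).
- viewer.snapshot(name): name is "side" or "top"; returns a dict with "color" (480x640x3 uint8, red, green, blue), "K" (3x3 intrinsics, pixels), "k1" (the pictures are not rectified: a ray, as slopes to the right and down, at radius r is drawn at 1 + k1 r^2 times it, then the intrinsics apply), "rvec" (rotation vector, rad) and "tvec" (3), from world to camera coordinates, as OpenCV has them. Camera axes: x right, y down, z forward; pixel columns grow to the right and rows downward; lengths in m; the calibration is good to about 2 mm. A picture is of the moment at which its call begins. There is no depth.
- workorder.finish_job(): hands the job in; it is judged then, once.
The state is a dict: "clock": time; "qpos": joint angles; "joint_vel": joint speeds; "effort": joint torques, N m; "tcp_pos": TCP position; "tcp_rot": TCP orientation; "ft_force": force on the tool from outside, world axes, zero at the start; "torque": the same for the moment, N m; "width": finger opening in m; "grip_force": force on a finger pad.
Only numpy, scipy, OpenCV 4.12 (cv2) and the standard library are available. Lean on these libraries where they do the work, as an engineer would, in place of code of your own. Each camera call takes 0.05 s, during which the arm holds its last target. There are 200 camera calls.

## Working session

There is one attempt and no reset: what is moved stays moved. The work goes in short steps, Python scripts to look and compute and a tool call to move; the robot and the scene stay as the last step left them, time stands still between calls to the robot, and variables do not carry over. Pictures are saved under pics/ and viewed, at most 10 in all, crops included, and the job is handed in when it is done.

Besides the shell and the picture viewer there is one more tool, called after "Request:" as name(argument=value, ...) on one line, values as JSON. jog_arm: Moves the arm, as the interface text tells. Its arguments: {"type":"object","properties":{"offset":{"type":"array"},"rot":{"type":"array"},"claw":{"type":"number"},"squeeze":{"type":"number"}},"required":["offset","rot"]}

```bash
mkdir -p pics; ls; python3 - <<'E'
from cell import state, viewer, workorder, env
import cv2,numpy as np
print(state())
for n in ("side","top"):
    s=viewer.snapshot(n); cv2.imwrite(f"pics/{n}0.png",s["color"][:,:,::-1])
    print(n,s["K"],s["k1"],s["rvec"],s["tvec"])
E
```

```text
pics
{'clock': 0.0, 'qpos': array([ 7.55155616e+01,  1.83517415e+01,  8.97061214e+01, -3.07742331e-04,
        7.20438242e+01, -1.14535975e+00]), 'joint_vel': array([-0.03912821,  0.0145772 , -0.05455896, -0.01162927, -0.04204044,
       -0.05631708]), 'effort': array([ 1.67155285e-04, -4.15534866e+01, -2.34158188e+01,  3.56966109e-05,
        8.37504835e-03, -1.15998526e-05]), 'tcp_pos': array([0.13253732, 0.55903056, 0.23048318]), 'tcp_rot': array([-1.79898327e+02, -1.74009350e-03,  1.66661015e+02]), 'ft_force': array([-0.03268507,  0.0740634 , -0.2787426 ]), 'torque': array([ 0.02206208,  0.04223221, -0.04136537]), 'grip_force': 0.0, 'width': 0.08549196298313395}
side [[503.49141125   0.         318.83362477]
 [  0.         503.49141125 241.08937291]
 [  0.           0.           1.        ]] 0.014901123839030703 [ 2.29033402 -0.60107423  0.25878062] [-0.42629476  0.317788    1.06009515]
top [[530.95345762   0.         313.12505306]
 [  0.         530.95345762 234.76732893]
 [  0.           0.           1.        ]] -0.0655629038773761 [ 2.13742219 -2.1647973   0.17239972] [0.06170918 0.56244405 1.25186854]
```

View pics/side0.png

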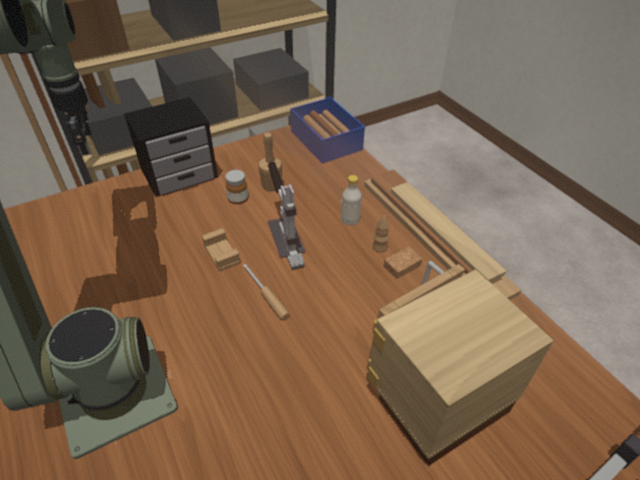

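View pics/top0.png

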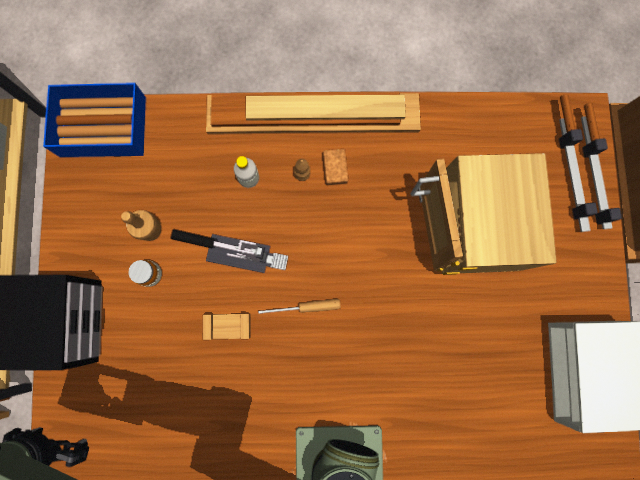

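The side view shows the cupboard at about (460,360), the jack at (285,230) and the gouge at (265,290). In the top view the door is ajar with its pull at about (425,187). The jack column is near (237,247) and its saddle near (279,261), pointing toward the cupboard. I'll enlarge both to pick points more precisely.

```bash
cat > h.py <<'E'
import numpy as np, cv2
from cell import state, viewer, workorder, env
from scipy.spatial.transform import Rotation as R
def cam(n):
    s=viewer.snapshot(n); return s
def proj(s,P):
    P=np.atleast_2d(P); d=np.array([s["k1"],0,0,0,0.])
    return cv2.projectPoints(P.astype(float),s["rvec"],s["tvec"],s["K"],d)[0][:,0]
def back(s,uv,z):
    d=np.array([s["k1"],0,0,0,0.])
    x=cv2.undistortPoints(np.array([[uv]],float),s["K"],d)[0,0]
    Rm=cv2.Rodrigues(s["rvec"])[0]; c=-Rm.T@s["tvec"]; r=Rm.T@np.array([x[0],x[1],1])
    return c+r*(z-c[2])/r[2]
def crop(im,x0,y0,x1,y1,k): return cv2.resize(im[y0:y1,x0:x1],None,fx=k,fy=k,interpolation=cv2.INTER_CUBIC)
E
python3 - <<'E'
from h import *
t=cv2.imread("pics/top0.png"); s=cv2.imread("pics/side0.png")
a=crop(t,160,220,300,280,4); b=crop(t,400,145,560,280,4)  # 560x240, 640x540
c=crop(s,255,150,315,280,4)  #240x520
im=np.zeros((600,800,3),np.uint8); im[:240,:560]=a; im[:520,560:800]=c
e=crop(s,360,255,480,345,3) ; im[240:510,:360]=e
cv2.imwrite("pics/c1.png",im)
cv2.imwrite("pics/c2.png",b)
E
```

```text
(no output)
```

View pics/c1.png

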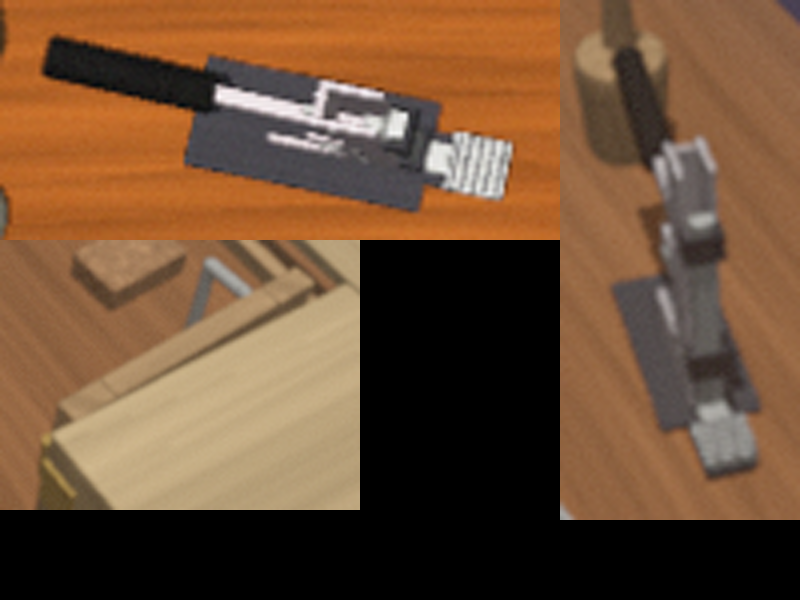

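View pics/c2.png

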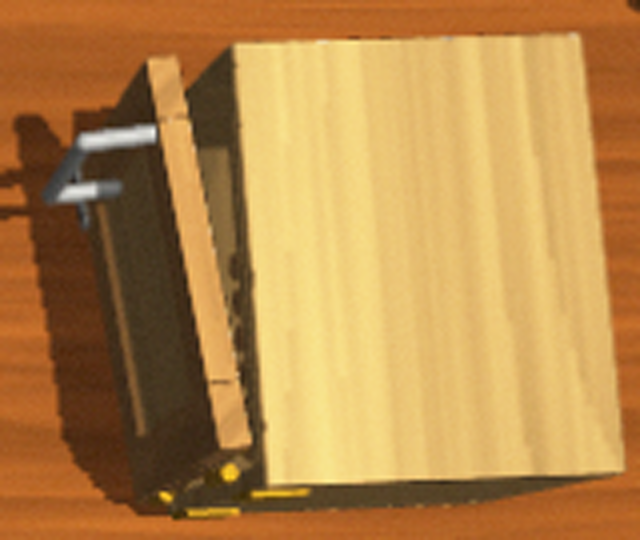

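Top crop: the cupboard's top corners are at crop (235,43), (580,35), (624,470) and (266,485), and the pull's top corner is near (80,140). Jack base corners are at crop (210,56), (440,102), (418,210) and (185,165). The saddle centre is near (480,165).

```bash
cat >> h.py <<'E'
def T(p,xy): # p=(x,y,yaw)
    c,s=np.cos(p[2]),np.sin(p[2]); xy=np.atleast_2d(xy); o=xy.astype(float).copy()
    o[:,0]=p[0]+c*xy[:,0]-s*xy[:,1]; o[:,1]=p[1]+s*xy[:,0]+c*xy[:,1]; return o
E
python3 - <<'E'
from h import *
from scipy.optimize import least_squares as LS
t=cam("top"); s=cam("side")
C=[(400+u/4,145+v/4) for u,v in [(235,43),(580,35),(624,470),(266,485)]]
w=[back(t,c,.25) for c in C]; print(np.round(w,4)); print([np.linalg.norm(w[i]-w[(i+1)%4]) for i in range(4)])
m=np.array([[.1175,.095,.25],[.1175,-.095,.25],[-.1175,-.095,.25],[-.1175,.095,.25]])
f=lambda p:(proj(t,T(p,m))-C).ravel()
r=LS(f,[.5,-.3,1.5]);print("cup",r.x,np.degrees(r.x[2]),r.fun.round(1)); print("side pred",proj(s,T(r.x,m)).round(1))
np.save("cup.npy",r.x); h=T(r.x,[[-.1075,.106,0]])[0];print("hinge",h)
pw=back(t,(400+80/4,145+140/4),.2325-.0); print("pull",pw)
v=pw[:2]-h[:2]; print(np.linalg.norm(v), "expect",np.hypot(.175,.047)); print("door ang",np.degrees(np.arctan2(v[1],v[0])-np.arctan2(.047,.175)-r.x[2]))
J=[(160+u/4,220+v/4) for u,v in [(210,56),(440,102),(418,210),(185,165)]]
w=np.array([back(t,c,.006) for c in J]);print(w.round(4),[np.linalg.norm(w[i]-w[(i+1)%4]) for i in range(4)])
S=[(160+u/4,220+v/4) for u,v in [(455,132),(512,142),(500,198),(447,190)]]
ws=np.array([back(t,c,.019) for c in S]);print("saddle",ws.mean(0),ws.round(4))
SS=[(255+(u-560)/4,150+v/4) for u,v in [(690,420),(745,410),(760,462),(708,475)]]
w2=np.array([back(s,c,.019) for c in SS]);print("saddle side",w2.mean(0))
print("column top px side", )
d=w[[0,3]].mean(0)-w[[1,2]].mean(0); print("yaw jack", np.degrees(np.arctan2(d[1],d[0])))
yaw=np.arctan2(d[1],d[0]); u=np.array([np.cos(yaw),np.sin(yaw)])
print("jack origin from saddle",ws.mean(0)[:2]+.056*u, "from base back", w[[0,3]].mean(0)[:2]-.125*u)
E
```

```text
[[ 0.6967 -0.2512  0.25  ]
 [ 0.7007 -0.4381  0.25  ]
 [ 0.4686 -0.4426  0.25  ]
 [ 0.4637 -0.2542  0.25  ]]
[np.float64(0.18697720081906308), np.float64(0.2321542561019176), np.float64(0.18841963631302566), np.float64(0.23301803283068326)]
cup [ 0.58250389 -0.34657545  0.0188781 ] 1.0816355198604541 [-0.9 -0.7  0.5 -0.5  0.6  0.8 -0.2  0.2]
side pred [[476.5 268.9]
 [554.8 340.5]
 [449.1 405.6]
 [377.3 318.7]]
hinge [ 0.47302209 -0.24262361  0.        ]
pull [ 0.64929112 -0.1703911   0.2325    ]
0.19049489683555387 expect 0.1812015452472743
door ang 6.168217752120495
[[0.5733 0.3058 0.006 ]
 [0.5426 0.1619 0.006 ]
 [0.4754 0.1757 0.006 ]
 [0.505  0.3205 0.006 ]] [np.float64(0.14713511570818238), np.float64(0.06859851561288217), np.float64(0.14777590102630525), np.float64(0.06983214582133185)]
saddle [0.50134103 0.13747516 0.019     ] [[0.5222 0.1518 0.019 ]
 [0.5156 0.1168 0.019 ]
 [0.4811 0.1244 0.019 ]
 [0.4865 0.1569 0.019 ]]
saddle side [0.49939166 0.13439358 0.019     ]
column top px side
yaw jack 78.20010014645335
jack origin from saddle [0.51279272 0.19229176] from base back [0.51357829 0.19078776]
```

```bash
cat >> h.py <<'E'
def jog(pos,yaw,p0=None,rot0=None):
    """offset/rot units for a tool-down target, from current (or given) pose"""
    st=state(); p0=st["tcp_pos"] if p0 is None else np.array(p0); r0=R.from_euler("xyz",st["tcp_rot"] if rot0 is None else rot0,degrees=True)
    o=r0.inv().apply(np.array(pos)-p0)/.2
    w=(r0.inv()*R.from_euler("xyz",[180,0,yaw],degrees=True)).as_rotvec()/(np.pi/2)
    return o.round(3).tolist(),w.round(3).tolist()
E
python3 - <<'E'
from h import *
t=cam("top"); cup=np.load("cup.npy"); h=T(cup,[[-.1075,.106,0]])[0][:2]
for uv,z in [((164,58),.228),((234,446),.2425)]: print(back(t,(400+uv[0]/4,145+uv[1]/4),z))
a=back(t,(441,159.5),.228)-back(t,(458.5,256.5),.2425); print("leaf angle",np.degrees(np.arctan2(a[1],a[0])))
for uv in [(80,140),(50,195)]:
  for z in (.221,.121):
    v=back(t,(400+uv[0]/4,145+uv[1]/4),z); print(uv,z,v, np.linalg.norm(v[:2]-h))
print(state()["tcp_pos"])
for n,(u,z) in dict(gougeL=((258,312),.01),gougeR=((340,305),.02),cork=((335,167),.03),mallet=((140,225),.1),jam=((145,272),.085)).items(): print(n,back(t,u,z))
# fit leaf angle by pull + leaf edges
from scipy.optimize import least_squares as LS
def pts(p):
    th=p[0]; L=np.array([[.215,.009,.1675],[.215,-.009,.1675],[.175,.047,.1575],[.0,.009,.1675],[.0,-.009,.1675]])
    d=p[1]; q=L.copy(); q[:,0]=L[:,0]*np.cos(d)+L[:,2]*np.sin(d); q[:,2]=-L[:,0]*np.sin(d)+L[:,2]*np.cos(d)+.075
    return T([h[0],h[1],cup[2]+th],q)
obs=np.array([(437,160),(445,159.3),(420,180),(454.5,257.5),(462.5,255)])
r=LS(lambda p:(proj(t,pts(p))-obs).ravel(),[.15,.06],bounds=([0,0.05],[.4,.07])); print(np.degrees(r.x),r.fun.round(1)); print(pts(r.x).round(4)); ps=pts(r.x)[2]
print(jog([ps[0],ps[1],.25],90+np.degrees(cup[2]+r.x[0])))
E
```

```text
[ 0.6952171  -0.21885344  0.228     ]
[ 0.48468813 -0.24092197  0.2425    ]
leaf angle 5.984129398000688
(80, 140) 0.221 [ 0.65220154 -0.17296155  0.221     ] 0.19224483915243432
(80, 140) 0.121 [ 0.67750955 -0.19531326  0.121     ] 0.20988899897580698
(50, 195) 0.221 [ 0.62227326 -0.15550895  0.221     ] 0.17281457135561745
(50, 195) 0.121 [ 0.64485776 -0.17627245  0.121     ] 0.18420090879499673
[0.132574   0.55931229 0.23091429]
gougeL [0.37860511 0.19140566 0.01      ]
gougeR [ 0.39285671 -0.00876385  0.02      ]
cork [ 0.735937   -0.00280379  0.03      ]
mallet [0.58231193 0.45954628 0.1       ]
jam [0.47346953 0.44882675 0.085     ]
[5.23236492 3.84970894] [-0.7 -1.  -0.5 -1.2  1.1  0.2 -0.1 -0.2  0.4  1.2]
[[ 0.6964 -0.2088  0.2277]
 [ 0.6984 -0.2267  0.2277]
 [ 0.6519 -0.1755  0.2204]
 [ 0.4832 -0.2324  0.2421]
 [ 0.4852 -0.2503  0.2421]]
([-3.374, -2.976, -0.093], [-0.0, 0.0, 0.782])
```

Request:
jog_arm(offset=[[-1,-0.88,-0.15],[-1,-0.88,-0.15],[-1,-0.88,-0.15],[-1,-0.88,-0.15],[-1,-0.88,-0.15]], rot=[[0,0,0],[0,0,0],[0,0,0],[0,0,0],[0,0,0]], claw=0)

```text
clock: 0.88
tcp_pos: [0.288, 0.3396, 0.262]
tcp_rot: [180.0, 0.1, 166.5]
ft_force: [0.9, 0.0, 0.3]
width: 0.0854
grip_force: 0.0
```

Request:
jog_arm(offset=[[-1,-0.88,0],[-1,-0.88,0],[-1,-0.88,0],[-1,-0.88,0],[-1,-0.88,0]], rot=[[0,0,0],[0,0,0],[0,0,0],[0,0,0],[0,0,0]])

```text
clock: 1.5
tcp_pos: [0.4421, 0.1221, 0.2612]
tcp_rot: [-180.0, 0.0, 166.4]
ft_force: [0.2, 0.1, -0.5]
width: 0.0852
grip_force: 0.0
```

Request:
jog_arm(offset=[[-1,-0.88,0],[-1,-0.88,0],[-1,-0.88,0],[-1,-0.88,0],[-1,-0.88,0],[-1,-0.88,0],[-1,-0.88,0],[-1,-0.88,0],[-1,-0.88,0]], rot=[[0,0,0.3],[0,0,0.6],[0,0,0.78],[0,0,0.78],[0,0,0.78],[0,0,0.78],[0,0,0.78],[0,0,0.78],[0,0,0.78]])

```text
clock: 2.62
tcp_pos: [0.5946, -0.092, 0.2613]
tcp_rot: [-180.0, -0.0, 96.6]
ft_force: [1.2, 0.0, -0.1]
width: 0.0849
grip_force: 0.0
```

```bash
python3 - <<'E'
from h import *
print(state()["tcp_pos"],state()["tcp_rot"],state()["clock"])
print(jog([.652,-.1755,.26],96.3)); print(jog([.652,-.1755,.181],96.3))
E
```

```text
[ 0.59460452 -0.09202721  0.26126133] [-1.79994201e+02 -1.88879084e-02  9.65850632e+01] 2.625
([-0.448, 0.237, 0.006], [-0.0, -0.0, 0.003])
([-0.448, 0.237, 0.401], [-0.0, -0.0, 0.003])
```

Request:
jog_arm(offset=[[-0.448,0.237,0],[-0.448,0.237,0],[-0.448,0.237,0],[-0.448,0.237,0.1],[-0.448,0.237,0.2],[-0.448,0.237,0.3],[-0.448,0.237,0.4],[-0.448,0.237,0.4]], rot=[[0,0,0],[0,0,0],[0,0,0],[0,0,0],[0,0,0],[0,0,0],[0,0,0],[0,0,0]])

```text
clock: 3.62
tcp_pos: [0.6504, -0.1749, 0.1798]
tcp_rot: [-179.8, -0.1, 96.5]
ft_force: [0.3, -0.2, 0.5]
width: 0.0851
grip_force: 0.0
```

Request:
jog_arm(offset=[[0,0,0],[0,0,0],[0,0,0],[0,0,0],[0,0,0],[0,0,0],[0,0,0],[0,0,0]], rot=[[0,0,0],[0,0,0],[0,0,0],[0,0,0],[0,0,0],[0,0,0],[0,0,0],[0,0,0]], claw=1, squeeze=30)

```text
clock: 4.62
tcp_pos: [0.6507, -0.1768, 0.1815]
tcp_rot: [-179.9, 0.0, 96.5]
ft_force: [-4.7, -2.2, 4.4]
width: 0.0099
grip_force: 29.7
```

```bash
python3 - <<'E'
from h import *
st=state();p=st["tcp_pos"];yaw=st["tcp_rot"][2];print(p,st["tcp_rot"],st["ft_force"],st["width"],st["clock"])
cup=np.load("cup.npy"); h=T(cup,[[-.1075,.106,0]])[0][:2]
v=p[:2]-h; r=np.linalg.norm(v); print("radius",r, "exp .181 (+tilt .01)")
a0=np.degrees(np.arctan2(v[1],v[0])); th=a0-np.degrees(np.arctan2(.047,.175))-1.08; print("door",th)
# arc about the estimated hinge to 1.45 rad
tot=83.08-th; n=19
oo=[];rr=[]
for k in range(1,n+1):
    d=tot*k/n; q=h+R.from_euler("z",d,degrees=True).apply([v[0],v[1],0])[:2]
    o,w=jog([q[0],q[1],p[2]],yaw+d); oo.append([round(x,3) for x in o]); rr.append([0,0,round(w[2],3)])
print(tot);print(oo);print(rr)
E
```

```text
[ 0.65073895 -0.17681752  0.18146573] [-1.79855441e+02  1.90436983e-02  9.64680975e+01] [-4.74489594 -2.19692032  4.36415097] 0.00986109306691682 4.625
radius 0.18950917000706907 exp .181 (+tilt .01)
door 4.205632377007589
78.87436762299241
[[0.066, -0.019, 0.0], [0.13, -0.042, 0.0], [0.193, -0.071, 0.0], [0.253, -0.103, 0.0], [0.311, -0.14, 0.0], [0.366, -0.181, 0.0], [0.418, -0.226, 0.0], [0.467, -0.275, 0.001], [0.512, -0.326, 0.001], [0.553, -0.381, 0.001], [0.59, -0.439, 0.001], [0.622, -0.5, 0.001], [0.651, -0.562, 0.001], [0.674, -0.627, 0.001], [0.693, -0.693, 0.002], [0.707, -0.76, 0.002], [0.716, -0.828, 0.002], [0.72, -0.896, 0.002], [0.72, -0.965, 0.002]]
[[0, 0, -0.046], [0, 0, -0.092], [0, 0, -0.138], [0, 0, -0.185], [0, 0, -0.231], [0, 0, -0.277], [0, 0, -0.323], [0, 0, -0.369], [0, 0, -0.415], [0, 0, -0.461], [0, 0, -0.507], [0, 0, -0.554], [0, 0, -0.6], [0, 0, -0.646], [0, 0, -0.692], [0, 0, -0.738], [0, 0, -0.784], [0, 0, -0.83], [0, 0, -0.876]]
```

Request:
jog_arm(offset=[[0.066,-0.019,0],[0.13,-0.042,0],[0.193,-0.071,0],[0.253,-0.103,0],[0.311,-0.14,0],[0.366,-0.181,0],[0.418,-0.226,0],[0.467,-0.275,0],[0.512,-0.326,0],[0.553,-0.381,0],[0.553,-0.381,0]], rot=[[0,0,-0.046],[0,0,-0.092],[0,0,-0.138],[0,0,-0.185],[0,0,-0.231],[0,0,-0.277],[0,0,-0.323],[0,0,-0.369],[0,0,-0.415],[0,0,-0.461],[0,0,-0.461]])

```text
clock: 6.0
tcp_pos: [0.5633, -0.0757, 0.1816]
tcp_rot: [-179.9, 0.1, 138.0]
ft_force: [-2.3, -4.3, 3.4]
width: 0.0102
grip_force: 29.8
```

```bash
python3 - <<'E'
from h import *
st=state();p=st["tcp_pos"];yaw=st["tcp_rot"][2];print(p,st["tcp_rot"],st["ft_force"],st["width"],st["clock"])
cup=np.load("cup.npy"); h=T(cup,[[-.1075,.106,0]])[0][:2]
v=p[:2]-h; r=np.linalg.norm(v); a0=np.degrees(np.arctan2(v[1],v[0])); th=a0-np.degrees(np.arctan2(.047,.183))-1.08; print("radius",r,"door",th)
tot=83.08-th; n=12
oo=[];rr=[]
for k in range(1,n+1):
    d=tot*k/n; q=h+R.from_euler("z",d,degrees=True).apply([v[0],v[1],0])[:2]
    o,w=jog([q[0],q[1],p[2]],yaw+d); oo.append([round(x,3) for x in o]); rr.append([0,0,round(w[2],3)])
print(tot);print(oo);print(rr)
E
```

```text
[ 0.56328297 -0.07574033  0.18163899] [-1.79921510e+02  1.01123151e-01  1.37981479e+02] [-2.3408325  -4.26375462  3.35451722] 0.01024850904063948 6.0
radius 0.18972889801330506 door 46.108722475688644
36.971277524311354
[[0.049, -0.013, -0.0], [0.098, -0.029, -0.0], [0.145, -0.048, -0.0], [0.192, -0.069, -0.0], [0.237, -0.092, -0.0], [0.281, -0.118, -0.0], [0.323, -0.147, -0.0], [0.364, -0.177, -0.0], [0.403, -0.21, -0.0], [0.441, -0.244, -0.0], [0.476, -0.281, -0.0], [0.51, -0.32, -0.0]]
[[0, 0, -0.034], [0, 0, -0.068], [0, 0, -0.103], [0, 0, -0.137], [0, 0, -0.171], [0, 0, -0.205], [0, 0, -0.24], [0, 0, -0.274], [0, 0, -0.308], [0, 0, -0.342], [0, 0, -0.377], [0, 0, -0.411]]
```

Forces are low, so I'll go on toward the stop.

Request:
jog_arm(offset=[[0.049,-0.013,0],[0.098,-0.029,0],[0.145,-0.048,0],[0.192,-0.069,0],[0.237,-0.092,0],[0.281,-0.118,0],[0.323,-0.147,0],[0.364,-0.177,0],[0.403,-0.21,0],[0.441,-0.244,0],[0.476,-0.281,0],[0.5,-0.31,0],[0.5,-0.31,0]], rot=[[0,0,-0.034],[0,0,-0.068],[0,0,-0.103],[0,0,-0.137],[0,0,-0.171],[0,0,-0.205],[0,0,-0.24],[0,0,-0.274],[0,0,-0.308],[0,0,-0.342],[0,0,-0.377],[0,0,-0.4],[0,0,-0.4]])

```text
clock: 7.62
tcp_pos: [0.4493, -0.0543, 0.1818]
tcp_rot: [180.0, 0.2, 173.9]
ft_force: [-0.4, -1.3, 3.1]
width: 0.01
grip_force: 30.2
```

```bash
python3 - <<'E'
from h import *
st=state();p=st["tcp_pos"];yaw=st["tcp_rot"][2];print(p,st["tcp_rot"],st["ft_force"],st["width"],st["clock"])
cup=np.load("cup.npy"); h=T(cup,[[-.1075,.106,0]])[0][:2]
v=p[:2]-h; r=np.linalg.norm(v); a0=np.degrees(np.arctan2(v[1],v[0])); th=a0-np.degrees(np.arctan2(.047,.183))-1.08; print("radius",r,"door",th)
E
```

```text
[ 0.44932416 -0.05427838  0.18183669] [179.99324426   0.20405482 173.87661239] [-0.38198902 -1.26742922  3.14519928] 0.009960867951578412 7.625
radius 0.1898302348856699 door 81.6873800917519
```

Request:
jog_arm(offset=[[0.015,-0.003,0],[0.03,-0.007,0],[0.03,-0.007,0],[0.03,-0.007,0]], rot=[[0,0,-0.01],[0,0,-0.02],[0,0,-0.02],[0,0,-0.02]])

```text
clock: 8.12
tcp_pos: [0.4448, -0.055, 0.182]
tcp_rot: [180.0, 0.4, 175.7]
ft_force: [7.1, -1.0, 1.5]
width: 0.0107
grip_force: 29.3
```

Request:
jog_arm(offset=[[0,0,0],[0,0,0],[0,0,0],[0,0,0],[0,0,0],[0,0,0]], rot=[[0,0,0],[0,0,0],[0,0,0],[0,0,0],[0,0,0],[0,0,0]], claw=0)

```text
clock: 8.88
tcp_pos: [0.4418, -0.0548, 0.1813]
tcp_rot: [180.0, 0.0, 175.7]
ft_force: [0.5, -0.0, -0.9]
width: 0.0853
grip_force: 0.0
```

Request:
jog_arm(offset=[[0,0,-0.3],[0,0,-0.5],[0.5,0,-0.5],[0.8,0.4,-0.5],[0.8,0.6,-0.5],[0.8,0.6,-0.5],[0.8,0.6,-0.5],[0.8,0.6,-0.5],[0.8,0.6,-0.5]], rot=[[0,0,0],[0,0,0],[0,0,0],[0,0,0],[0,0,0],[0,0,0],[0,0,0],[0,0,0],[0,0,0]])

```text
clock: 10.0
tcp_pos: [0.2916, 0.076, 0.2812]
tcp_rot: [-180.0, -0.0, 175.7]
ft_force: [-0.7, 0.6, -0.1]
width: 0.0855
grip_force: 0.0
```

```bash
python3 - <<'E'
from h import *
print(state()["tcp_pos"],state()["tcp_rot"])
t=cam("top"); s=cam("side")
a=t["color"][:,:,::-1]; b=s["color"][:,:,::-1]
cv2.imwrite("pics/t1.png",a); cv2.imwrite("pics/s1.png",b)
im=np.zeros((600,800,3),np.uint8)
im[:400,:800]=crop(a,300,170,500,270,4)
im[400:600,:400]=crop(b,300,250,400,300,4)
cv2.imwrite("pics/c3.png",im)
E
```

```text
[0.29163403 0.07599197 0.28124432] [-1.79985374e+02 -4.88983077e-03  1.75657622e+02]
```

View pics/c3.png

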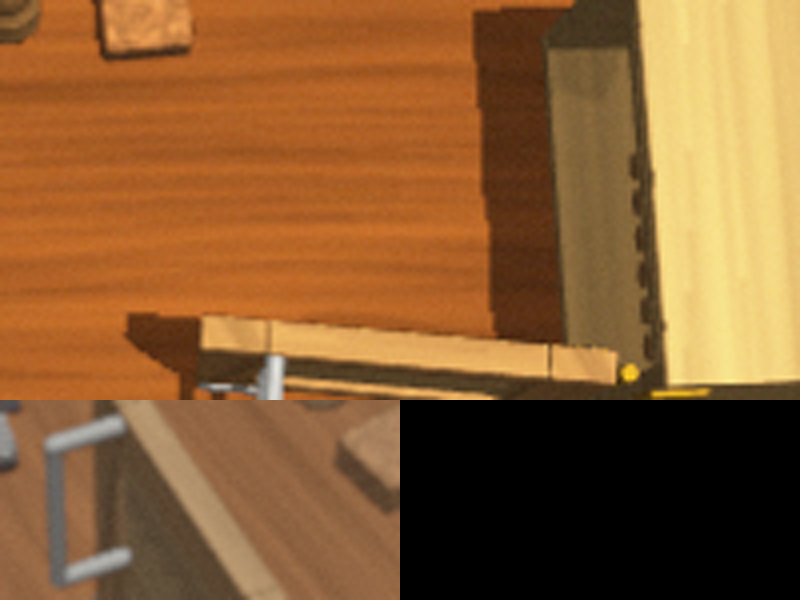

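View pics/s1.png

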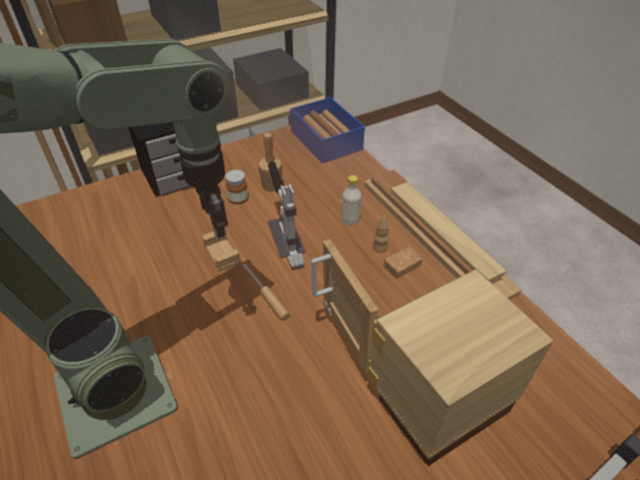

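The door now stands wide open. In the top crop the leaf's free end is at (201,334) and its hinge end at (615,366). In the side view the pull's top is at (312.5,261). I'll fit the door and refine the jack.

```bash
python3 - <<'E'
from h import *
from scipy.optimize import least_squares as LS
t=cam("top"); s=cam("side"); cup=np.load("cup.npy"); h=T(cup,[[-.1075,.106,0]])[0][:2]
tl=lambda L,d:np.c_[L[:,0]*np.cos(d)+L[:,2]*np.sin(d),L[:,1],-L[:,0]*np.sin(d)+L[:,2]*np.cos(d)+.075]
LT=np.array([[.215,-.009,.1675],[.215,.009,.1675],[.0,-.009,.1675],[.0,.009,.1675]])
OT=np.array([(202,318),(200,350),(617,350),(614,383)])/4+[300,170]
LSd=np.array([[.175,.047,.1575-.005],[.175,.047,.0575+.005]]); OS=np.array([(312.5,261.3),(314.5,295)])
def f(p):
    q=[p[0],p[1],p[2]]
    return np.r_[(proj(t,T(q,tl(LT,.066)))-OT).ravel(),(proj(s,T(q,tl(LSd,.066)))-OS).ravel()]
for rows in ("all",):
    r=LS(f,[h[0],h[1],1.45]); print(h,r.x,np.degrees(r.x[2]),"cup+1.45:",cup[2]+1.45); print(r.fun.round(1))
r2=LS(lambda a:f([h[0],h[1],a[0]]),[1.47]);print("angle only",r2.x,r2.fun.round(1))
for q in (r.x,[h[0],h[1],r2.x[0]],[h[0],h[1],cup[2]+1.45]):
    print("lift",T(q,tl(np.array([[.193,0,-.0275]]),.066)))
# contact estimate from the pull when gripped at the stop (0.4448,-0.055): angle
v=np.array([.4448,-.0545])-h; print("grip ang",np.arctan2(v[1],v[0])-np.arctan2(.047,.183))
E
```

```text
[ 0.47302209 -0.24262361] [ 0.47299672 -0.24257852  1.47201141] 84.3400409295246 cup+1.45: 1.4688781011280854
[-0.4 -0.2 -0.6  0.4  0.2 -0.1  0.5  0.3  0.7  1.9 -0.2 -1.8]
angle only [1.47215593] [-0.4 -0.2 -0.6  0.4  0.2 -0.1  0.5  0.3  0.7  1.9 -0.2 -1.8]
lift [[ 0.49181091 -0.05274244  0.03483112]]
lift [[ 0.49180883 -0.05278481  0.03483112]]
lift [[ 0.49243099 -0.05284741  0.03483112]]
grip ang 1.4683076493357778
```

```bash
python3 - <<'E'
from h import *
from scipy.optimize import least_squares as LS
t=cam("top"); s=cam("side")
B=[[.125,-.035,.006],[-.022,-.035,.006],[-.022,.035,.006],[.125,.035,.006]]
B=[[.125,-.035,.006],[.125,.035,.006]]; JB=np.array([(210,56),(185,165)])/4+[160,220]
Lf=[[0,-.035,.006],[0,.035,.006]]
S=[[-.038,-.018,.019],[-.074,-.018,.019],[-.074,.018,.019],[-.038,.018,.019]]
ST=np.array([(455,132),(512,142),(500,198),(447,190)])/4+[160,220]
SS=np.array([(690,420),(708,475),(760,462),(745,410)])/4+[255-140,150]; 
FB=np.array([(440,102),(418,210)])/4+[160,220]
def f(p):
    q=p[:3]; F=np.array([[p[3],-.035,.006],[p[3],.035,.006]])
    return np.r_[(proj(t,T(q,np.array(B)))-JB).ravel(),(proj(t,T(q,F))-FB).ravel(),(proj(t,T(q,np.array(S)))-ST).ravel()]
r=LS(f,[.513,.1915,1.365,-.022]); print(r.x,np.degrees(r.x[2])); print(r.fun.round(1)); print("side saddle",proj(s,T(r.x,np.array(S))).round(1).tolist(),SS.tolist())
q=r.x[:3]; g=T(q,[[.005,0,0]])[0]; yaw=np.degrees(q[2]); print("grip",g)
np.save("jack.npy",q)
print(jog([g[0],g[1],.28],yaw))
E
```

```text
[ 0.51324466  0.19176368  1.36169582 -0.02334744] 78.01942353521952
[-0.4 -0.1 -0.3  0.   0.1 -0.  -0.2  0.5  0.4 -0.3  0.5  0.   0.5  0.3
 -0.6 -0.5]
side saddle [[301.4, 253.1], [305.3, 262.8], [291.9, 265.8], [288.2, 256.1]] [[287.5, 255.0], [292.0, 268.75], [305.0, 265.5], [301.25, 252.5]]
grip [0.51428256 0.19665477 0.        ]
([-1.067, 0.684, 0.006], [-0.0, -0.0, 1.085])
```

Request:
jog_arm(offset=[[-1,0.684,0],[-1,0.684,0],[-1,0.684,0],[-1,0.684,0],[-1,0.684,0],[-1,0.684,0],[-1,0.684,0],[-1,0.684,0],[-1,0.684,0],[-1,0.684,0]], rot=[[0,0,0.12],[0,0,0.24],[0,0,0.36],[0,0,0.48],[0,0,0.6],[0,0,0.72],[0,0,0.84],[0,0,0.96],[0,0,1],[0,0,1]])

```text
clock: 11.55
tcp_pos: [0.5008, 0.1981, 0.2811]
tcp_rot: [-180.0, 0.0, 85.8]
ft_force: [0.5, 0.2, -1.2]
width: 0.0852
grip_force: 0.0
```

```bash
python3 - <<'E'
from h import *
print(state()["tcp_pos"],state()["tcp_rot"])
print(jog([.5143,.1967,.169],78))
E
```

```text
[0.50083229 0.19813405 0.28110457] [-1.79984116e+02  4.51045325e-03  8.57924412e+01]
([-0.002, 0.068, 0.561], [-0.0, 0.0, 0.087])
```

Request:
jog_arm(offset=[[-0.002,0.068,0],[-0.002,0.068,0.05],[-0.002,0.068,0.15],[-0.002,0.068,0.3],[-0.002,0.068,0.45],[-0.002,0.068,0.56],[-0.002,0.068,0.56],[-0.002,0.068,0.56]], rot=[[0,0,0.08],[0,0,0.087],[0,0,0.087],[0,0,0.087],[0,0,0.087],[0,0,0.087],[0,0,0.087],[0,0,0.087]])

```text
clock: 12.55
tcp_pos: [0.5145, 0.197, 0.1699]
tcp_rot: [180.0, -0.0, 78.0]
ft_force: [-0.2, 1.0, 0.1]
width: 0.0859
grip_force: 0.0
```

Request:
jog_arm(offset=[[0,0,0],[0,0,0],[0,0,0],[0,0,0],[0,0,0],[0,0,0],[0,0,0],[0,0,0]], rot=[[0,0,0],[0,0,0],[0,0,0],[0,0,0],[0,0,0],[0,0,0],[0,0,0],[0,0,0]], claw=1, squeeze=70)

```text
clock: 13.55
tcp_pos: [0.5142, 0.1968, 0.1698]
tcp_rot: [180.0, -0.0, 77.9]
ft_force: [-2.4, -0.5, 5.5]
width: 0.0233
grip_force: 70.7
```

Request:
jog_arm(offset=[[0,0,-0.01],[0,0,-0.02],[0,0,-0.03],[0,0,-0.03],[0,0,-0.03]], rot=[[0,0,0],[0,0,0],[0,0,0],[0,0,0],[0,0,0]])

```text
clock: 14.18
tcp_pos: [0.514, 0.1968, 0.175]
tcp_rot: [-180.0, 0.0, 77.9]
ft_force: [-0.2, 0.6, -9.3]
width: 0.0228
grip_force: 69.0
```

```bash
python3 - <<'E'
from h import *
st=state();print(st)
q=np.load("jack.npy"); p=st["tcp_pos"]
# jack origin in hand: assume x offset -(component) along jack x
u=np.array([np.cos(q[2]),np.sin(q[2])]); dx=(p[:2]-q[:2])@u; dy=(p[:2]-q[:2])@np.array([-u[1],u[0]]); print("tcp in jack frame",dx,dy)
t=cam("top"); s=cam("side")
im=np.zeros((600,800,3),np.uint8)
im[:240,:560]=crop(t["color"][:,:,::-1],160,220,300,280,4); im[:520,560:800]=crop(s["color"][:,:,::-1],255,150,315,280,4)
cv2.imwrite("pics/c4.png",im)
E
```

```text
{'clock': 14.175, 'qpos': array([1.97472553e+01, 1.85507179e+01, 9.78640053e+01, 1.21989539e-03,
       6.36285391e+01, 3.18272018e+01]), 'joint_vel': array([-0.0657471 ,  0.00895657, -0.13793667, -0.00088891, -0.034765  ,
        0.04433435]), 'effort': array([-1.53723886e-03, -4.55283272e+01, -2.54188943e+01,  1.10190769e-01,
       -7.49729457e-02,  9.93247750e-05]), 'tcp_pos': array([0.51404184, 0.19675708, 0.17497369]), 'tcp_rot': array([-1.79962666e+02,  2.18865372e-02,  7.79195183e+01]), 'ft_force': array([-0.1869397 ,  0.58798092, -9.26261009]), 'torque': array([-0.12406936, -0.01055794,  0.01692628]), 'grip_force': 68.97066235542297, 'width': 0.02284143758219287}
tcp in jack frame 0.005050113097955611 0.00025671103532447887
```

View pics/c4.png

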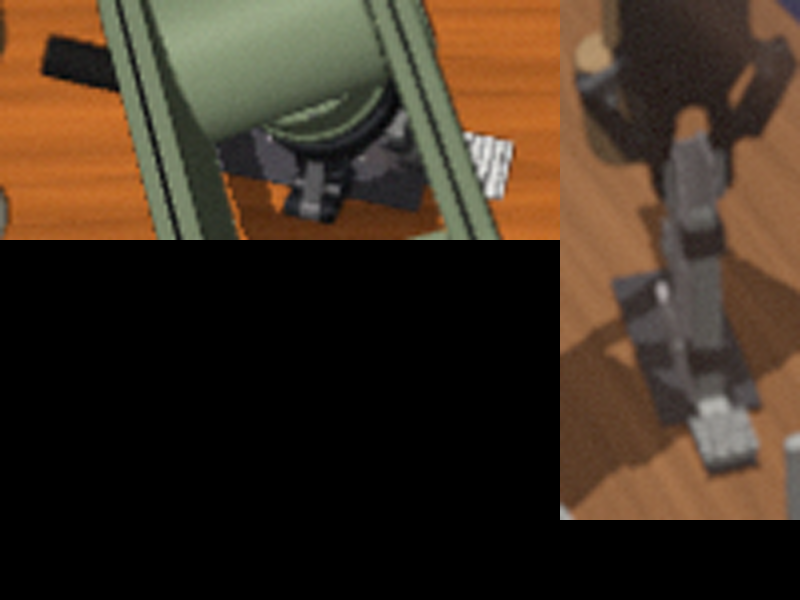

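```bash
python3 - <<'E'
from h import *
for f in (.5,.75,1.): print(jog([.51404+f*(.4986-.51404),.1968+f*(.0097-.1968),.1752],84.2))
E
```

```text
([-0.466, 0.06, -0.0], [-0.0, 0.0, -0.07])
([-0.698, 0.09, -0.0], [-0.0, 0.0, -0.07])
([-0.931, 0.12, -0.0], [-0.0, 0.0, -0.07])
```

Request:
jog_arm(offset=[[-0.05,0.006,0],[-0.15,0.019,0],[-0.25,0.032,0],[-0.35,0.045,0],[-0.466,0.06,0],[-0.58,0.075,0],[-0.698,0.09,0],[-0.76,0.098,0],[-0.82,0.106,0],[-0.88,0.114,0],[-0.93,0.12,0],[-0.93,0.12,0],[-0.93,0.12,0]], rot=[[0,0,-0.01],[0,0,-0.03],[0,0,-0.05],[0,0,-0.07],[0,0,-0.07],[0,0,-0.07],[0,0,-0.07],[0,0,-0.07],[0,0,-0.07],[0,0,-0.07],[0,0,-0.07],[0,0,-0.07],[0,0,-0.07]])

```text
clock: 15.9
tcp_pos: [0.4989, 0.0103, 0.1753]
tcp_rot: [180.0, -0.0, 84.2]
ft_force: [1.0, -0.0, -9.4]
width: 0.0235
grip_force: 69.1
```

```bash
python3 - <<'E'
from h import *
st=state();print(st["tcp_pos"],st["tcp_rot"],st["ft_force"],st["torque"])
print(jog([.4986,.0097,.169],84.2))
E
```

```text
[0.49886984 0.01026687 0.1752796 ] [ 1.79997320e+02 -3.70996602e-02  8.42169237e+01] [ 9.75895346e-01 -4.30955637e-03 -9.41616862e+00] [-0.18560381 -0.04288261 -0.032496  ]
([-0.003, -0.001, 0.031], [0.0, -0.0, 0.0])
```

Request:
jog_arm(offset=[[-0.003,-0.001,0.01],[-0.003,-0.001,0.02],[-0.003,-0.001,0.028],[-0.003,-0.001,0.028],[-0.003,-0.001,0.028]], rot=[[0,0,0],[0,0,0],[0,0,0],[0,0,0],[0,0,0]])

```text
clock: 16.52
tcp_pos: [0.4985, 0.0094, 0.1698]
tcp_rot: [-180.0, -0.0, 84.2]
ft_force: [-0.5, -0.5, -7.8]
width: 0.0229
grip_force: 69.4
```

Request:
jog_arm(offset=[[0,0,0],[0,0,0],[0,0,0],[0,0,0],[0,0,0],[0,0,0]], rot=[[0,0,0],[0,0,0],[0,0,0],[0,0,0],[0,0,0],[0,0,0]], claw=0)

```text
clock: 17.27
tcp_pos: [0.4985, 0.0094, 0.1697]
tcp_rot: [-180.0, -0.0, 84.2]
ft_force: [0.5, 1.0, 0.3]
width: 0.0854
grip_force: 0.0
```

Request:
jog_arm(offset=[[0,0,-0.25],[0,0,-0.5],[0.4,0.8,-0.5],[0.7,0.8,-0.5],[0.9,0.8,-0.5],[0.9,0.8,-0.5],[0.9,0.8,-0.5],[0.9,0.8,-0.5],[0.9,0.8,-0.5]], rot=[[0,0,0],[0,0,0],[0,0,0],[0,0,0],[0,0,0],[0,0,0],[0,0,0],[0,0,0],[0,0,0]], claw=1)

```text
clock: 18.4
tcp_pos: [0.6753, 0.1712, 0.2703]
tcp_rot: [180.0, 0.0, 84.2]
ft_force: [0.0, 1.0, 0.4]
width: -0.0001
grip_force: 0.0
```

```bash
python3 - <<'E'
from h import *
st=state();print(st["tcp_pos"],st["tcp_rot"],st["ft_force"])
t=cam("top"); s=cam("side")
cv2.imwrite("pics/t2.png",t["color"][:,:,::-1]);cv2.imwrite("pics/s2.png",s["color"][:,:,::-1])
im=np.zeros((600,800,3),np.uint8)
im[:300,:560]=crop(t["color"][:,:,::-1],240,205,380,280,4); im[:480,560:800]=crop(s["color"][:,:,::-1],290,200,350,320,4)
cv2.imwrite("pics/c5.png",im)
q=[.498,.0047,np.radians(84.2)]
pr=lambda P:proj(t,T(q,np.array(P)))
print("pred back corners crop", ((pr([[.125,-.035,.006],[.125,.035,.006],[-.023,-.035,.006],[-.023,.035,.006]])-[240,205])*4).round().tolist())
print("column top corners",((pr([[-.012,-.012,.205],[.022,-.012,.205],[.022,.012,.205],[-.012,.012,.205]])-[240,205])*4).round().tolist())
E
```

```text
[0.67530068 0.17116561 0.2702891 ] [1.79985542e+02 6.75279020e-03 8.41554878e+01] [0.01258591 0.97689777 0.44933944]
pred back corners crop [[178.0, 157.0], [168.0, 268.0], [415.0, 178.0], [406.0, 290.0]]
column top corners [[417.0, 174.0], [353.0, 168.0], [349.0, 213.0], [413.0, 219.0]]
```

View pics/c5.png

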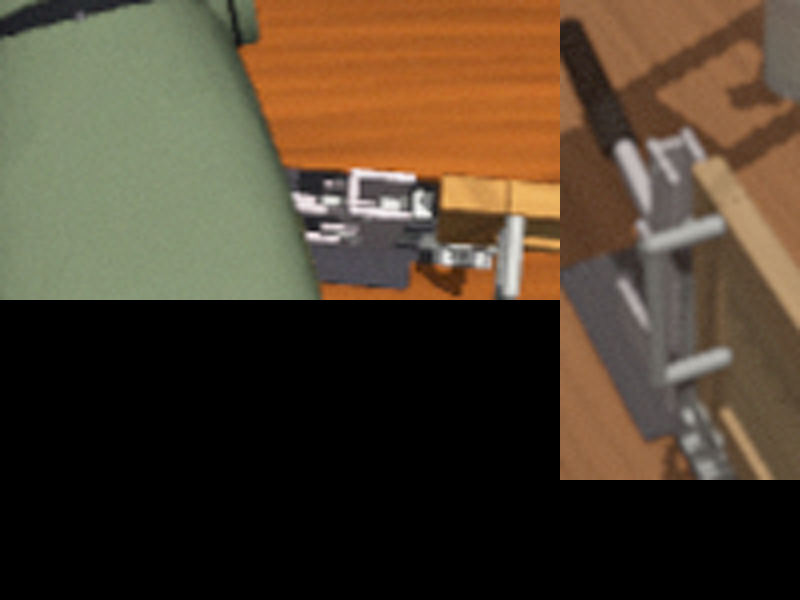

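The jack's base and column top sit within about 1 px of the prediction, so the saddle is centred under the shoe. Next I'll move above the pump grip.

```bash
python3 - <<'E'
from h import *
print(jog([.5122,.1438,.175],84.2))
E
```

```text
([-0.22, -0.798, 0.477], [0.0, -0.0, -0.001])
```

Request:
jog_arm(offset=[[-0.22,-0.798,0],[-0.22,-0.798,0],[-0.22,-0.798,0],[-0.22,-0.798,0.2],[-0.22,-0.798,0.4],[-0.22,-0.798,0.475],[-0.22,-0.798,0.475],[-0.22,-0.798,0.475]], rot=[[0,0,0],[0,0,0],[0,0,0],[0,0,0],[0,0,0],[0,0,0],[0,0,0],[0,0,0]])

```text
clock: 19.5
tcp_pos: [0.5137, 0.1448, 0.1762]
tcp_rot: [179.8, -0.1, 84.2]
ft_force: [0.1, 0.6, 0.0]
width: -0.0
grip_force: 0.0
```

```bash
python3 - <<'E'
from h import *
o=np.array([.498,.0044]);u=np.array([np.cos(np.radians(84.2)),np.sin(np.radians(84.2))])
st=state();print(st["tcp_pos"],st["ft_force"])
for th in (0,.09,.18,.27,.36):
    a=.25-th; x=.022+.125*np.cos(a)-.012*np.sin(a); z=.115+.125*np.sin(a)+.012*np.cos(a); p=o+u*x; print(th,z.round(4),jog([*p,z],84.2)[0])
t=cam("top");s=cam("side")
im=np.zeros((600,800,3),np.uint8)
im[:600,:800]=crop(s["color"][:,:,::-1],230,160,390,280,5)
cv2.imwrite("pics/c6.png",im)
E
```

```text
[0.51373047 0.14477909 0.17624716] [0.10920823 0.56395659 0.01556932]
0 0.1576 [-0.006, -0.008, 0.093]
0.09 0.1468 [0.011, -0.008, 0.147]
0.18 0.1357 [0.023, -0.008, 0.203]
0.27 0.1245 [0.03, -0.008, 0.259]
0.36 0.1132 [0.031, -0.008, 0.315]
```

View pics/c6.png

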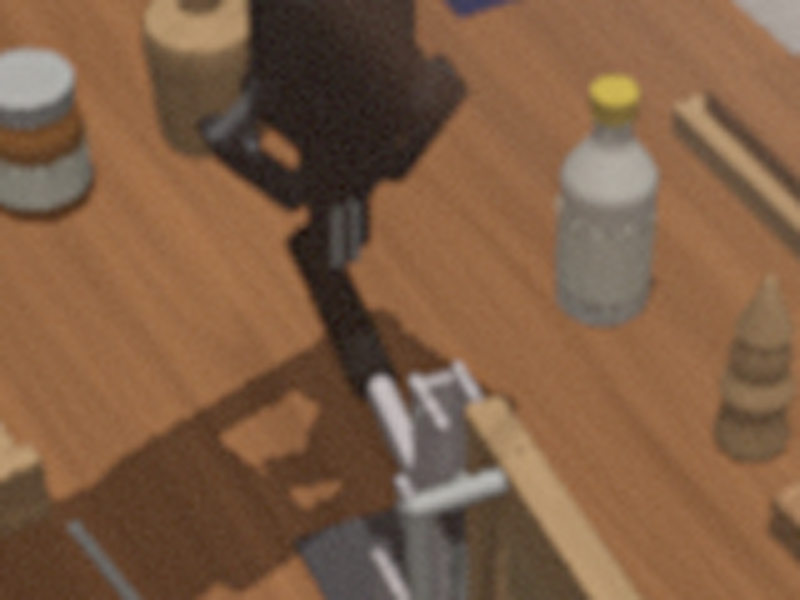

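The shut fingertips at about (345,260) hover over the grip at about (340,280). I'll check the grip's lateral position by projecting the handle model into the pictures.

```bash
python3 - <<'E'
from h import *
t=cam("top");s=cam("side")
q=np.load("jack.npy"); ax=lambda L,y=0:[.022+L*np.cos(.25),y,.115+L*np.sin(.25)]
print("t0 end, grip start:",((proj(t,T(q,np.array([ax(.165),ax(.070)])))-[160,220])*4).round(), "obs (48,57),(215,93)")
print("side0:",((proj(s,T(q,np.array([ax(.165),ax(.070)])))-[255,150])*4+[560,0]).round(),"obs c1 (628,50),(655,160)")
q2=[.498,.0044,np.radians(84.2)]
print("now side:",((proj(s,T(q2,np.array([ax(.165),ax(.07),ax(.125)])))-[230,160])*5).round(),"obs start (372,385)")
print("tcp",((proj(s,state()["tcp_pos"])-[230,160])*5).round())
E
```

```text
t0 end, grip start: [[ 48.  57.]
 [216.  95.]] obs (48,57),(215,93)
side0: [[627.  57.]
 [662. 166.]] obs c1 (628,50),(655,160)
now side: [[308. 235.]
 [380. 389.]
 [338. 298.]] obs start (372,385)
tcp [[339. 254.]]
```

Request:
jog_arm(offset=[[-0.006,-0.008,0.08],[0.003,-0.008,0.12],[0.011,-0.008,0.15],[0.018,-0.008,0.18],[0.024,-0.008,0.21],[0.028,-0.008,0.24],[0.03,-0.008,0.27],[0.031,-0.008,0.3],[0.031,-0.008,0.325],[0.031,-0.008,0.335],[0.031,-0.008,0.335]], rot=[[0,0,0],[0,0,0],[0,0,0],[0,0,0],[0,0,0],[0,0,0],[0,0,0],[0,0,0],[0,0,0],[0,0,0],[0,0,0]])

```text
clock: 21.08
tcp_pos: [0.5126, 0.1516, 0.1119]
tcp_rot: [179.8, -0.1, 84.2]
ft_force: [-7.1, -2.8, 30.4]
width: -0.0004
grip_force: 14.8
```

Request:
jog_arm(offset=[[0,0,-0.035],[-0.002,0,-0.07],[-0.005,0,-0.105],[-0.01,0,-0.14],[-0.017,0,-0.175],[-0.025,0,-0.21],[-0.035,0,-0.245],[-0.037,0,-0.265],[-0.037,0,-0.265]], rot=[[0,0,0],[0,0,0],[0,0,0],[0,0,0],[0,0,0],[0,0,0],[0,0,0],[0,0,0],[0,0,0]])

```text
clock: 22.2
tcp_pos: [0.5105, 0.1434, 0.1606]
tcp_rot: [-180.0, 0.0, 84.2]
ft_force: [-0.5, -0.2, 0.2]
width: -0.0
grip_force: 0.0
```

Request:
jog_arm(offset=[[0.003,0,0.03],[0.009,0,0.05],[0.017,0,0.08],[0.024,0,0.11],[0.03,0,0.14],[0.034,0,0.17],[0.036,0,0.2],[0.037,0,0.23],[0.037,0,0.25],[0.037,0,0.257],[0.037,0,0.257]], rot=[[0,0,0],[0,0,0],[0,0,0],[0,0,0],[0,0,0],[0,0,0],[0,0,0],[0,0,0],[0,0,0],[0,0,0],[0,0,0]])

```text
clock: 23.58
tcp_pos: [0.512, 0.1507, 0.1124]
tcp_rot: [179.9, -0.0, 84.2]
ft_force: [-5.1, -3.9, 24.7]
width: -0.0001
grip_force: 12.1
```

```bash
python3 - <<'E'
from h import *
st=state();print(st["tcp_pos"],st["ft_force"])
t=cam("top");s=cam("side")
a=t["color"][:,:,::-1].astype(int);b=s["color"][:,:,::-1].astype(int)
for n,i,o in(("t",a,"pics/t2.png"),("s",b,"pics/s2.png")):
    d=np.abs(i-cv2.imread(o)).sum(2)>60; print(n,d.sum())
cv2.imwrite("pics/s3.png",b)
E
```

```text
[0.51197697 0.15065843 0.11243552] [-5.10007467 -3.90622483 24.71705121]
t 40797
s 47059[ WARN:0@3.474] global loadsave.cpp:1063 imwrite_ Unsupported depth image for selected encoder is fallbacked to CV_8U.
```

Request:
jog_arm(offset=[[0,0,-0.035],[-0.002,0,-0.07],[-0.005,0,-0.105],[-0.01,0,-0.14],[-0.017,0,-0.175],[-0.025,0,-0.21],[-0.035,0,-0.245],[-0.037,0,-0.257],[-0.037,0,-0.257]], rot=[[0,0,0],[0,0,0],[0,0,0],[0,0,0],[0,0,0],[0,0,0],[0,0,0],[0,0,0],[0,0,0]])

```text
clock: 24.8
tcp_pos: [0.5107, 0.1438, 0.1606]
tcp_rot: [-180.0, -0.0, 84.2]
ft_force: [-0.8, -0.1, -1.2]
width: -0.0001
grip_force: 0.0
```

Request:
jog_arm(offset=[[0.003,0,0.03],[0.009,0,0.05],[0.017,0,0.08],[0.024,0,0.11],[0.03,0,0.14],[0.034,0,0.17],[0.034,0,0.17]], rot=[[0,0,0],[0,0,0],[0,0,0],[0,0,0],[0,0,0],[0,0,0],[0,0,0]])

```text
clock: 25.68
tcp_pos: [0.5118, 0.1502, 0.1265]
tcp_rot: [180.0, 0.0, 84.2]
ft_force: [0.3, -1.3, 5.3]
width: 0.0002
grip_force: 2.1
```

Request:
jog_arm(offset=[[0.002,0,0.03],[0.003,0,0.06],[0.003,0,0.08],[0.003,0,0.087],[0.003,0,0.087]], rot=[[0,0,0],[0,0,0],[0,0,0],[0,0,0],[0,0,0]])

```text
clock: 26.3
tcp_pos: [0.5122, 0.1508, 0.1126]
tcp_rot: [179.9, -0.0, 84.2]
ft_force: [-5.4, -2.5, 23.4]
width: -0.0002
grip_force: 11.2
```

Request:
jog_arm(offset=[[0,0,-0.035],[-0.002,0,-0.07],[-0.005,0,-0.105],[-0.01,0,-0.14],[-0.017,0,-0.175],[-0.025,0,-0.21],[-0.035,0,-0.245],[-0.037,0,-0.257],[-0.037,0,-0.257]], rot=[[0,0,0],[0,0,0],[0,0,0],[0,0,0],[0,0,0],[0,0,0],[0,0,0],[0,0,0],[0,0,0]])

```text
clock: 27.42
tcp_pos: [0.5105, 0.1437, 0.1605]
tcp_rot: [-180.0, -0.0, 84.2]
ft_force: [-0.3, 0.3, 0.9]
width: 0.0001
grip_force: 0.0
```

Request:
jog_arm(offset=[[0.003,0,0.03],[0.009,0,0.05],[0.014,0,0.07],[0.02,0,0.09],[0.023,0,0.1],[0.023,0,0.1]], rot=[[0,0,0],[0,0,0],[0,0,0],[0,0,0],[0,0,0],[0,0,0]])

```text
clock: 28.18
tcp_pos: [0.5114, 0.1482, 0.1407]
tcp_rot: [180.0, 0.0, 84.2]
ft_force: [0.4, -0.6, 3.6]
width: 0.0002
grip_force: 2.3
```

Request:
jog_arm(offset=[[0.001,0,0.01],[0.002,0,0.015],[0.002,0,0.015]], rot=[[0,0,0],[0,0,0],[0,0,0]])

```text
clock: 28.55
tcp_pos: [0.5115, 0.1486, 0.1379]
tcp_rot: [180.0, -0.0, 84.2]
ft_force: [-0.3, -0.7, 5.3]
width: -0.0002
grip_force: 2.5
```

Request:
jog_arm(offset=[[0.001,0,0.01],[0.002,0,0.015],[0.002,0,0.015]], rot=[[0,0,0],[0,0,0],[0,0,0]])

```text
clock: 28.92
tcp_pos: [0.5116, 0.1491, 0.1349]
tcp_rot: [180.0, -0.0, 84.2]
ft_force: [-0.4, -0.4, 4.9]
width: 0.0002
grip_force: 2.5
```

Request:
jog_arm(offset=[[0.001,0,0.01],[0.001,0,0.015],[0.001,0,0.015]], rot=[[0,0,0],[0,0,0],[0,0,0]])

```text
clock: 29.3
tcp_pos: [0.5116, 0.1495, 0.1319]
tcp_rot: [180.0, -0.0, 84.2]
ft_force: [-0.2, 1.3, 4.6]
width: -0.0
grip_force: 2.5
```

Request:
jog_arm(offset=[[0.001,0,0.008],[0.001,0,0.01],[0.001,0,0.01]], rot=[[0,0,0],[0,0,0],[0,0,0]])

```text
clock: 29.68
tcp_pos: [0.5117, 0.1497, 0.1299]
tcp_rot: [180.0, -0.0, 84.2]
ft_force: [-0.6, 1.0, 4.2]
width: -0.0005
grip_force: 2.5
```

Request:
jog_arm(offset=[[0.001,0,0.008],[0.001,0,0.01],[0.001,0,0.01]], rot=[[0,0,0],[0,0,0],[0,0,0]])

```text
clock: 30.05
tcp_pos: [0.5117, 0.1499, 0.128]
tcp_rot: [180.0, -0.0, 84.2]
ft_force: [-0.6, 1.1, 5.3]
width: -0.0
grip_force: 2.9
```

Request:
jog_arm(offset=[[0,0,0.008],[0,0,0.01],[0,0,0.01]], rot=[[0,0,0],[0,0,0],[0,0,0]])

```text
clock: 30.42
tcp_pos: [0.5117, 0.1501, 0.1262]
tcp_rot: [180.0, -0.1, 84.2]
ft_force: [-1.2, 1.1, 7.7]
width: -0.0
grip_force: 3.5
```

Request:
jog_arm(offset=[[0,0,0.008],[0,0,0.01],[0,0,0.01]], rot=[[0,0,0],[0,0,0],[0,0,0]])

```text
clock: 30.8
tcp_pos: [0.5117, 0.1502, 0.1244]
tcp_rot: [180.0, -0.1, 84.2]
ft_force: [-0.2, 2.2, 8.4]
width: -0.0001
grip_force: 4.1
```

Request:
jog_arm(offset=[[0,0,0.008],[0,0,0.01],[0,0,0.01]], rot=[[0,0,0],[0,0,0],[0,0,0]])

```text
clock: 31.18
tcp_pos: [0.5118, 0.1503, 0.1227]
tcp_rot: [179.9, -0.1, 84.2]
ft_force: [-1.6, 2.1, 8.4]
width: 0.0003
grip_force: 4.7
```

```bash
python3 - <<'E'
from h import *
st=state();print(st["tcp_pos"],st["ft_force"])
t=cam("top");s=cam("side"); b=s["color"][:,:,::-1]; cv2.imwrite("pics/s4.png",b)
h=[.473,-.2426,1.4705]
tl=lambda L,d:np.c_[L[:,0]*np.cos(d)+L[:,2]*np.sin(d),L[:,1],-L[:,0]*np.sin(d)+L[:,2]*np.cos(d)+.075]
L=np.array([[.175,.047,.1575-.005],[.175,.047,.0625],[.215,.009,.1675]])
for d in (.066,.01,0): print(d,proj(s,T(h,tl(L,d))).round(1).tolist())
# measured shift of the pull between dropped (s1) and now: template match
old=cv2.imread("pics/s1.png"); k=4
for (x0,y0,x1,y1,n) in ((308,252,335,305,"pull"),(322,236,350,290,"leaf edge")):
    tm=cv2.resize(old[y0:y1,x0:x1],None,fx=k,fy=k,interpolation=cv2.INTER_CUBIC); g=cv2.resize(b[y0-12:y1+6,x0-8:x1+8],None,fx=k,fy=k,interpolation=cv2.INTER_CUBIC)
    m=cv2.matchTemplate(g,tm,cv2.TM_CCOEFF_NORMED); l=cv2.minMaxLoc(m); print(n,l[1],(l[3][0]/k-8,l[3][1]/k-12))
im=np.zeros((600,800,3),np.uint8); im[:600,:400]=crop(old,290,210,370,330,5); im[:600,400:]=crop(b,290,210,370,330,5); cv2.imwrite("pics/c7.png",im)
E
```

```text
[0.51179776 0.1502915  0.12265465] [-1.63160814  2.10224648  8.35425644]
0.066 [[313.3, 263.2], [314.4, 293.1], [322.1, 240.8]]
0.01 [[314.9, 262.5], [315.0, 291.2], [323.9, 239.3]]
0 [[315.2, 262.4], [315.1, 290.9], [324.3, 239.1]]
pull 0.626594066619873 (1.5, -1.5)
leaf edge 0.9113668203353882 (1.75, -1.25)
```

View pics/c7.png

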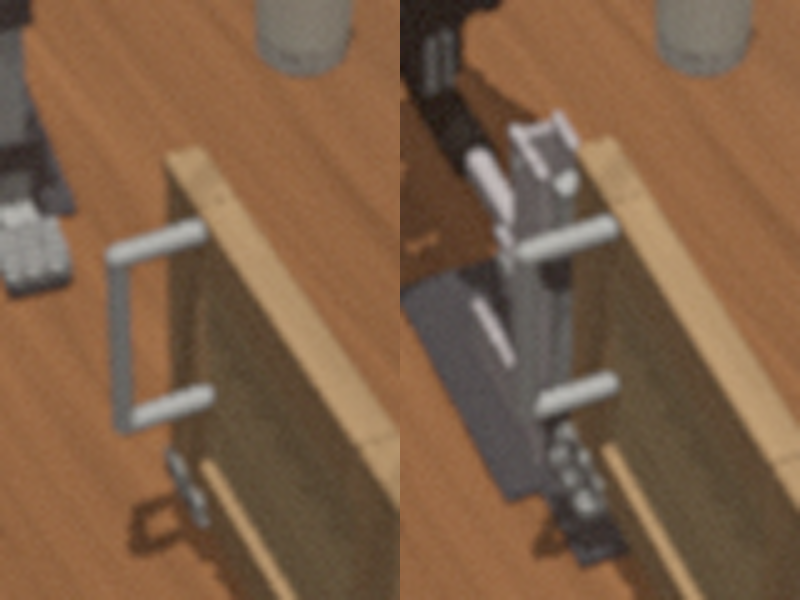

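The right-hand picture shows the saddle under the shoe. The door has come up most of the way: the leaf moved about (1.7,-1.3) px, against about (2,-1.7) expected for full lift. I'll carry on until it comes up firm.

Request:
jog_arm(offset=[[0,0,0.005],[0,0,0.01],[0,0,0.01]], rot=[[0,0,0],[0,0,0],[0,0,0]])

```text
clock: 31.65
tcp_pos: [0.5118, 0.1504, 0.1208]
tcp_rot: [179.9, -0.1, 84.2]
ft_force: [-1.2, 1.9, 10.1]
width: 0.0001
grip_force: 5.2
```

Request:
jog_arm(offset=[[0,0,0.005],[0,0,0.01],[0,0,0.01]], rot=[[0,0,0],[0,0,0],[0,0,0]])

```text
clock: 32.02
tcp_pos: [0.5119, 0.1504, 0.119]
tcp_rot: [179.9, -0.1, 84.2]
ft_force: [-3.0, 2.7, 11.4]
width: -0.0002
grip_force: 5.8
```

```bash
cat > meas.py <<'E'
from h import *
def sh(imgs,ref,box):
    x0,y0,x1,y1=box; f=lambda i:cv2.cvtColor(i[y0:y1,x0:x1],cv2.COLOR_BGR2GRAY).astype(np.float32)
    W=np.eye(2,3,dtype=np.float32); T_=np.mean([f(i) for i in imgs],0).astype(np.float32)
    c,W=cv2.findTransformECC(f(ref),T_,W,cv2.MOTION_TRANSLATION,(3,300,1e-6)); return round(c,3),W[:,2].round(2)
old=cv2.imread("pics/s1.png"); s4=cv2.imread("pics/s4.png")
now=[cam("side")["color"][:,:,::-1].copy() for _ in range(6)]
for b in ((333,246,360,290),(322,238,345,262),(336,275,352,305)):
    print(b,"s4",sh([s4],old,b),"now",sh(now,old,b))
print(state()["tcp_pos"],state()["ft_force"],state()["clock"])
s=cam("side"); h=[.473,-.2426,1.4705]
tl=lambda L,d:np.c_[L[:,0]*np.cos(d)+L[:,2]*np.sin(d),L[:,1],-L[:,0]*np.sin(d)+L[:,2]*np.cos(d)+.075]
L=np.array([[.13,.0,.1675],[.2,.0,.1675],[.1,.009,.02]])
p=[proj(s,T(h,tl(L,d))) for d in (.066,.0)]; print((p[1]-p[0]).round(2).tolist(),p[0].round().tolist())
E
python3 meas.py
```

```text
(333, 246, 360, 290) s4 (0.977, array([-0.82, -4.26], dtype=float32)) now (0.982, array([-0.23, -3.5 ], dtype=float32))
(322, 238, 345, 262) s4 (0.977, array([ 2.54, -0.78], dtype=float32)) now (0.977, array([ 2.57, -0.8 ], dtype=float32))Traceback (most recent call last):
  File "meas.py", line 9, in <module>
    print(b,"s4",sh([s4],old,b),"now",sh(now,old,b))
                 ~~^^^^^^^^^^^^
  File "meas.py", line 5, in sh
    c,W=cv2.findTransformECC(f(ref),T_,W,cv2.MOTION_TRANSLATION,(3,300,1e-6)); return round(c,3),W[:,2].round(2)
        ~~~~~~~~~~~~~~~~~~~~^^^^^^^^^^^^^^^^^^^^^^^^^^^^^^^^^^^^^^^^^^^^^^^^^
cv2.error: OpenCV(4.12.0) /io/opencv/modules/video/src/ecc.cpp:589: error: (-7:Iterations do not converge) The algorithm stopped before its convergence. The correlation is going to be minimized. Images may be uncorrelated or non-overlapped in function 'findTransformECC'
```

The leaf's corner did not move (2.54 to 2.57 px) over the last 3.7 mm of handle travel, while the force rose from 8 to 11 N. The door is up firm and the handle is held down, so I'm handing the job in.

```bash
python3 - <<'E'
from h import *
st=state();print(st["tcp_pos"],st["ft_force"],st["clock"])
print(workorder.finish_job())
E
```

```text
[0.51184422 0.15043079 0.1190431 ] [-1.95982906  2.4887367  11.36475585] 32.325
the job is handed in; nothing more can be done
None
```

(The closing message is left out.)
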